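# Sweep the septum nuts through the gate into the slot

### The arm

A 7-joint arm with a two-finger parallel gripper is mounted at the origin on the work surface. World frame = base frame: x ahead of the robot, y to its left, z up, the work surface at z = 0. Lengths are in mm, angles in rad, forces in N, time in s.
With the tool pointing down it reaches from about 425 to 950 mm from the base axis. Payload 4.7 kg.
Tool frame: the origin (TCP) lies between the finger pads; the fingertips stand 17 mm ahead of it and the grasp point (between the pads) lies 2 mm behind it; z points along the fingers, y is the line along which they close (so a half turn about z gives the same grasp; the last joint's range is limited). The gripper opens to 87 mm and grips with 3 to 60 N. Pads are 19 mm wide; open, the fingers measure 117 mm over their backs; the gripper's body (75 mm by 190 mm) begins 51 mm behind the grasp point.
Start: joints at [1.22, 0.469, -0.049, 1.532, 0.024, 1.141, -0.082], TCP at [213.532, -640.353, 239.573] pointing down, gripper open.
Joint ranges: [-2.59, 2.59], [-0.33, 1.99], [-1.39, 1.29], [0.1, 2.45], [-1.04, 4.18], [0.21, 1.99], [-2.66, 2.66]. Speed limits (rad/s): [2.57, 2.57, 3.14, 3.14, 3.14, 3.14, 3.14].

### API

Orientations are given as a rotation vector (axis times angle).
In Python, from workcell import sensors, viewer, ctrl gives the robot as it stands.
- The arm moves only by the tool arm_command, never from a script. Its argument "plan" is a list of rows, each an object with "translation": the shift along the world's x, y, z in m, a list of three; "twist": the turn, a rotation vector about the world's x, y, z in units of 5 degrees (1.0 is 5 degrees), a list of three; "jaw": the opening, from -1 (shut) to 1 (fully open), so that 0 is half open. A call has 1 to 12 rows; each row shifts and turns the commanded pose from where the row before left it; what a row does not reach is not made up. A row lasts 1/12 s, in which the tool goes at most 41.7 mm and 7.16 degrees, less where a joint would pass 70% of its speed; a pose out of reach is approached as far as the arm can. A call is refused whole if a number of a shift passes 0.0417 or a number of a turn 1, either way. A call with a gripper value outside its range is refused whole. The fingers move at their own pace and stop on an object; "force" is the grip in N (left out, the last holds). Time passes only in rows, so rows that do not move let the fingers close. It gives the time, the measured TCP pose, the force, the opening and the grip force at its end, in the units of the state.
- sensors.get_state(): the state, without advancing time (a new reading comes with each control period).
- viewer.snapshot(name): name is "side" or "top" or "wrist"; returns a dict with "image" (400x640x3 uint8, blue, green, red), "fx", "fy", "cx", "cy" (pixels), "R" (3x3) and "t" (3): a world point X has camera coordinates R X + t. Camera axes: x right, y down, z forward; pixel columns grow to the right and rows downward; lengths in mm; the calibration is good to about 2 mm. The wrist camera is an equidistant fisheye: a pixel r from the principal point sees the ray r / f radians off the axis. A picture is of the moment at which its call begins. There is no depth.
- ctrl.finish_job(): hands the job in; it is judged then, once.
The state is a dict: "clock": time; "q": joint angles; "joint_vel": joint speeds; "effort": joint torques, N m; "tool_pos": TCP position; "orientation": TCP orientation; "contact_force": force on the tool from outside, world axes, zero at the start; "wrist_torque": the same for the moment, N m; "width": finger opening in mm; "gripper_force": force on a finger pad.
Only numpy, scipy, OpenCV 4.12 (cv2) and the standard library are available. Lean on these libraries where they do the work, as an engineer would, in place of code of your own. Each camera call takes 0.05 s, during which the arm holds its last target. There are 200 camera calls.

### The job

Three knurled round steel septum nuts have dried on the deck of the white tray. With the fingertips, sweep them along the deck, one at a time and never two together, through the gate in the fence so that each drops into the slot behind it. Only push them, do not pick up or lift any nut or take one over the fence, and leave the vial, the hexagonal fitting and everything else on the bench where they are.

Things in the scene. Friction and masses are not known exactly. Their poses are not given: they have to be found in the camera images.
- tray: white drying tray for small parts, fixed. Origin on the bench under the deck; z up; +y is the sweeping direction, from the open deck through the gate to the slot. The flat deck lies 70 mm above the bench, x -97 to 97 mm, y -124 to 93 mm, inside a rim 6 mm high and 6 mm thick. It ends at y = 97 mm, at the back of the fence, where it drops into the slot
- gate (a point): middle of the gate, at deck height (tray frame 0, 95, 70 mm): a gap 32 mm wide in the fence, which is 6 mm high, 4 mm thick (y 93 to 97 mm) and crosses the whole deck. Two wings, also 6 mm high, flare at 45 degrees from the gate's sides back over the deck, to about x = +-34 mm, y = 77 mm
- slot (a point): centre of the floor of the slot, an open-topped well: inside 66 mm along the tray's x, 46 mm along its y (y 97 to 143 mm), floor 66 mm below the deck; its side and far walls are 6 mm thick and 6 mm higher than the deck. It holds all three nuts, also one on top of another
- nut_a_c (a point): centre of a knurled round steel septum nut, 26 mm in diameter, 20 mm tall, about 50 g, small hole in the top; it stands on its flat face, so this point starts 80 mm above the bench. All three are alike. Its top is 14 mm higher than fence, rim and wings, so a fingertip held above these can still push it right through the gate
- nut_b_c (a point): centre of a knurled round steel septum nut, 26 mm in diameter, 20 mm tall, about 50 g, small hole in the top; it stands on its flat face, so this point starts 80 mm above the bench. All three are alike. Its top is 14 mm higher than fence, rim and wings, so a fingertip held above these can still push it right through the gate
- nut_c_c (a point): centre of a knurled round steel septum nut, 26 mm in diameter, 20 mm tall, about 50 g, small hole in the top; it stands on its flat face, so this point starts 80 mm above the bench. All three are alike. Its top is 14 mm higher than fence, rim and wings, so a fingertip held above these can still push it right through the gate
- vial: amber glass sample vial, 22 mm wide and 48 mm tall, with a metal cap, standing on the deck; origin at the centre of its underside; to be left alone
- union: steel hexagonal pipe fitting, 34 mm across the flats and 16 mm high, with an 18 mm stub on top (30 mm tall in all), standing on the deck; too wide for the gate; origin at the centre of its underside; to be left alone
- beaker: empty glass beaker, 70 mm wide, 85 mm tall, on the bench; origin under its centre; to be left alone
- solvent: amber bottle, 70 mm wide, 130 mm tall, on the bench; origin under its centre; to be left alone
- wrench: 160 mm open-ended wrench lying on the bench along its own x; to be left alone
- dish: shallow glass dish, 90 mm wide, 18 mm high, on the bench; origin under its centre; to be left alone
- jar: white plastic jar, 56 mm wide, 65 mm tall, on the bench; origin under its centre; to be left alone
Mind the look-alikes: they are no part of the job. Leave any pink look-alike of the part that bears nut_a_c alone.

How it is judged:
By the outcome, as a careful person would: the job done as asked, in the order asked, and still so for the second after the job is handed in, with the robot touching nothing.
It also fails if it takes over 69 s, if anything falls off the work surface, if the arm or the gripper's body presses on something with over 40 N, if the wrist force passes 120 N, or if a joint passes its speed limit or range.

## Working session

There is one attempt and no reset: what is moved stays moved. The work goes in short steps, Python scripts to look and compute and a tool call to move; the robot and the scene stay as the last step left them, time stands still between calls to the robot, and variables do not carry over. Pictures are saved under pics/ and viewed, at most 10 in all, crops included, and the job is handed in when it is done.

Besides the shell and the picture viewer there is one more tool, called after "Request:" as name([rows], argument=value, ...), one row to a line, values as JSON. arm_command: Moves the arm, as the interface text tells. Its arguments: {"type":"object","properties":{"plan":{"type":"array"},"force":{"type":"number"}},"required":["plan"]}

```bash
mkdir -p pics
python3 - <<'E'
from workcell import sensors, viewer
import cv2,pickle
s=sensors.get_state();print(s)
for n in("top","side"):
    d=viewer.snapshot(n);pickle.dump(d,open(n+".pkl","wb"));cv2.imwrite(f"pics/{n}0.png",d["image"]);print(n,d["fx"],d["R"],d["t"])
E
```

```text
{'clock': 0.0, 'q': array([ 1.22011338,  0.46944211, -0.04860439,  1.53367991,  0.02411088,
        1.14099392, -0.08230787]), 'joint_vel': array([-3.19252192e-04,  1.18883613e-03, -1.56098792e-05,  1.17365475e-03,
       -3.67151097e-04,  1.73819102e-03,  3.24785937e-03]), 'effort': array([ 4.69654890e-05, -5.07972765e+01, -8.09823791e-02, -2.36153555e+01,
       -6.14128634e-02,  3.79567256e-02,  1.70487774e-04]), 'tool_pos': array([ 213.31081466, -639.81778429,  238.50491857]), 'orientation': array([-3.09913543e+00, -5.03029888e-01,  6.05058735e-04]), 'contact_force': array([ 0.38401164, -0.12432585, -0.1520822 ]), 'wrist_torque': array([ 0.03518596, -0.02164503,  0.01941415]), 'gripper_force': 0.0, 'width': 86.86005207552985}
top 407.17562018463525 [[-2.69951432e-02 -9.99635429e-01  5.20339049e-04]
 [-9.87638069e-01  2.65907435e-02 -1.54479700e-01]
 [ 1.54409545e-01 -4.68410827e-03 -9.87995826e-01]] [ -41.99401957  564.28336402 1024.92502767]
side 479.243911645396 [[ 0.97063401 -0.23981614  0.01891686]
 [-0.15655831 -0.68944148 -0.70721987]
 [ 0.1826448   0.68349007 -0.70674055]] [-551.11503055  103.51587781 1017.97099257]
```

View pics/top0.png

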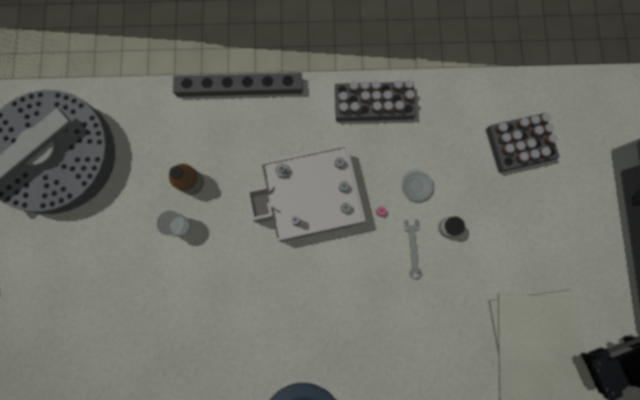

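View pics/side0.png

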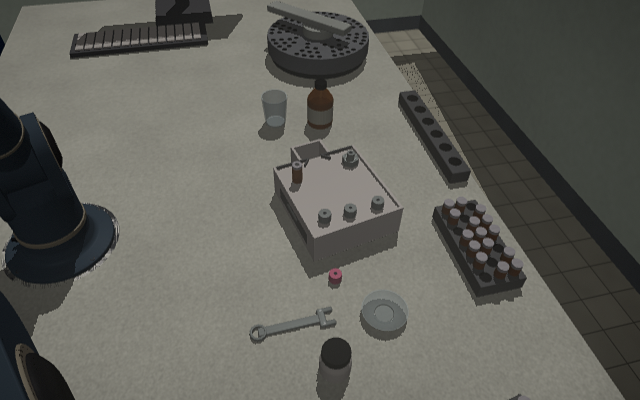

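Top view: the slot is at about (260,203). The three grey nuts are at (340,163), (344,187) and (347,209), the union at (284,171) and the vial at (297,221). The pink look-alike is on the bench at (381,211), and it is not part of the job. I'll confirm in enlarged crops.

```bash
cat > h.py <<'E'
import numpy as np,cv2,pickle
def ray(d,u,v,z):
    r=d["R"].T@np.array([(u-d["cx"])/d["fx"],(v-d["cy"])/d["fy"],1]);c=-d["R"].T@d["t"]
    return (c+r*(z-c[2])/r[2])[:2]
E
python3 - <<'E'
from h import *
o=[]
for n,(x,y,w,h) in dict(top=(240,140,140,110),side=(262,135,150,120)).items():
    d=pickle.load(open(n+".pkl","rb"));im=d["image"][y:y+h,x:x+w]
    im=cv2.convertScaleAbs(cv2.resize(im,None,fx=5,fy=5,interpolation=cv2.INTER_CUBIC),alpha=1.3)
    cv2.imwrite(f"pics/{n}c.png",im)
E
```

```text
(no output)
```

View pics/topc.png

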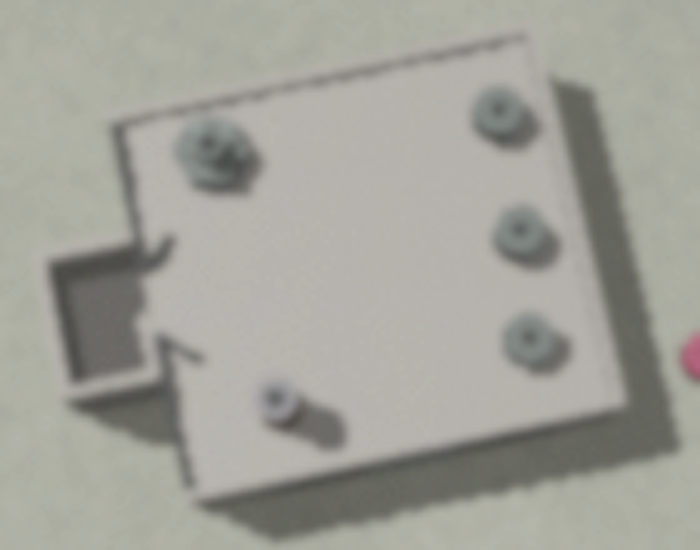

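View pics/sidec.png

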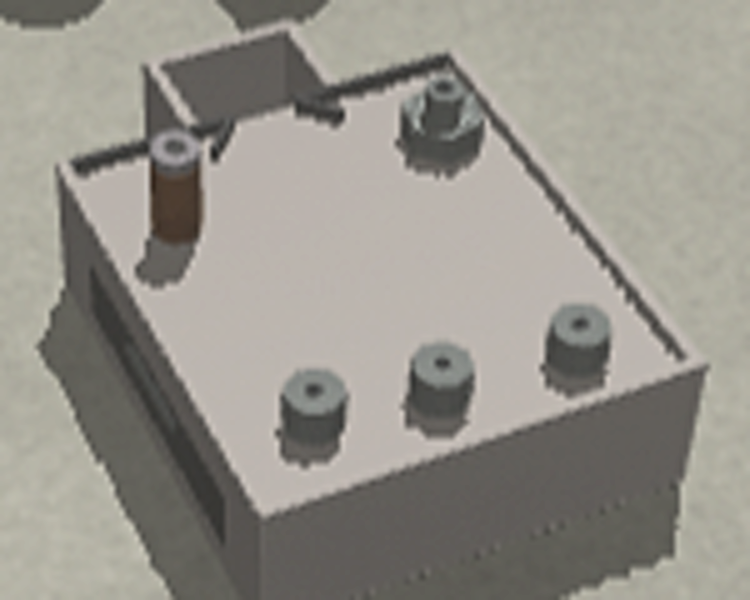

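Both crops agree. There are three grey nuts along the right (-y) end, with holes in their tops, at crop pixels (499,109), (521,232) and (531,337). The stubbed hexagonal union is at (210,145), the vial at (282,395), and the gate between the wings at about (155,305). The pink one is off the tray. Next I'll compute poses.

```bash
cat >> h.py <<'E'
T=pickle.load(open("top.pkl","rb"));S=pickle.load(open("side.pkl","rb"))
t=lambda u,v,z:ray(T,240+(u+.5)/5-.5,140+(v+.5)/5-.5,z)
s=lambda u,v,z:ray(S,262+(u+.5)/5-.5,135+(v+.5)/5-.5,z)
E
python3 - <<'E'
from h import *
# tray pts: rim outer corners and slot outer corners at z 76
# image-top side of the top view is world +x; tray +y ~ world +y -> tray x ~ world x
P=np.array([[103,97],[103,-130],[-103,-130],[-103,97],[39,149],[-39,149]])
A=np.array([t(*p,76) for p in[(115,122),(527,35),(627,405),(200,500),(48,262),(70,397)]])
B=np.array([s(*p,76) for p in[(450,57),(705,367),(262,517),(60,165),(290,25),(148,68)]])
print(np.round(A-B,1).tolist())
def fit(W):
    p=P-P.mean(0);w=W-W.mean(0);U,_,V=np.linalg.svd(p.T@w);R=(U@V).T
    o=W.mean(0)-R@P.mean(0);return R,o
for W in(A,B,(A+B)/2):
    R,o=fit(W);print("yaw",np.degrees(np.arctan2(R[1,0],R[0,0])),"o",o,"res",np.round(W-(P@R.T+o),1).tolist())
for n,a,b,z in[("n1",(499,109),(580,324),90),("n2",(521,232),(442,364),90),("n3",(531,337),(314,390),90),("vial",(282,395),(175,148),118),("union",(209,142),(445,87),100)]:
    a=t(*a,z);b=s(*b,z);print(n,a.round(1),b.round(1),"tray",(R.T@((a+b)/2-o)).round(1))
np.savez("tray",R=R,o=o)
E
```

```text
[[-0.4, 1.1], [-6.1, 5.3], [-1.6, -0.7], [-2.1, -5.2], [-4.3, -4.4], [-0.7, 1.4]]
yaw 11.269729780031225 o [583.49227994 -28.13831762] res [[-2.2, -1.4], [-5.8, 6.7], [1.4, 3.6], [3.7, -2.7], [-1.9, -5.2], [4.9, -1.1]]
yaw 10.917552772415663 o [585.8045716  -27.75792896] res [[-4.8, -2.4], [-1.4, 1.8], [1.6, 3.5], [3.1, 1.5], [-0.9, -1.1], [2.4, -3.2]]
yaw 11.092512152763987 o [584.64771314 -27.9484491 ] res [[-3.5, -1.9], [-3.6, 4.3], [1.5, 3.5], [3.4, -0.6], [-1.4, -3.2], [3.6, -2.2]]
n1 [ 661.2 -112. ] [ 661.3 -111.2] tray [ 59.1 -96.8]
n2 [ 597.1 -120.9] [ 598.6 -120.4] tray [ -4.9 -93.5]
n3 [ 543.3 -123.9] [ 543.9 -122.8] tray [-58.6 -85.7]
vial [ 5.141e+02 -1.000e-01] [513.3   2.8] tray [-63.9  42.4]
union [645.5  35.2] [645.6  36.8] tray [72.  51.1]
```

Run:
```python
from h import *
from scipy.spatial.transform import Rotation as Ro
from workcell import sensors
s=sensors.get_state();M=Ro.from_rotvec(s["orientation"]).as_matrix()
a=np.degrees(np.arctan2(M[1,1],M[0,1]));print("tool y dir",a,"z",M[:,2])
z=np.load("tray.npz");R,o=z["R"],z["o"];print("ux",R[:,0],"uy",R[:,1],"turn",(11.1-a+90)%180-90)
for n,p in dict(n2=(-5,-126),n2g=(0,95),n1=(59,-129),n3=(-59,-118)).items():
    w=R@p+o;print(n,w.round(1),(w-s["tool_pos"][:2]).round(1))
```

```text
tool y dir -71.56235899535417 z [-6.47098897e-04  1.65645361e-03 -9.99998419e-01]
ux [0.98131782 0.19239372] uy [-0.19239372  0.98131782] turn 82.66235899535417
n2 [ 604.  -152.6] [390.7 487.3]
n2g [566.4  65.3] [353.1 705.2]
n1 [ 667.4 -143.2] [454.1 496.7]
n3 [ 549.5 -155.1] [336.1 484.8]
```

Request:
arm_command([
  {"translation": [0.0217,0.0271,0],"twist": [0,0,0.92],"jaw": -0.58},
  {"translation": [0.0217,0.0271,0],"twist": [0,0,0.92],"jaw": -0.58},
  {"translation": [0.0217,0.0271,0],"twist": [0,0,0.92],"jaw": -0.58},
  {"translation": [0.0217,0.0271,0],"twist": [0,0,0.92],"jaw": -0.58},
  {"translation": [0.0217,0.0271,0],"twist": [0,0,0.92],"jaw": -0.58},
  {"translation": [0.0217,0.0271,0],"twist": [0,0,0.92],"jaw": -0.58},
  {"translation": [0.0217,0.0271,0],"twist": [0,0,0.92],"jaw": -0.58},
  {"translation": [0.0217,0.0271,0],"twist": [0,0,0.92],"jaw": -0.58},
  {"translation": [0.0217,0.0271,0],"twist": [0,0,0.92],"jaw": -0.58},
  {"translation": [0.0217,0.0271,0],"twist": [0,0,0.92],"jaw": -0.58},
  {"translation": [0.0217,0.0271,0],"twist": [0,0,0.92],"jaw": -0.58},
  {"translation": [0.0217,0.0271,0],"twist": [0,0,0.92],"jaw": -0.58},
])

```text
clock: 1.1
tool_pos: [474.4, -313.6, 239.3]
orientation: [-2.511, -1.887, 0.0]
contact_force: [0.2, -0.5, -0.3]
width: 20.6
gripper_force: 0.0
```

Request:
arm_command([
  {"translation": [0.0217,0.0271,-0.01],"twist": [0,0,0.92],"jaw": -0.58},
  {"translation": [0.0217,0.0271,-0.01],"twist": [0,0,0.92],"jaw": -0.58},
  {"translation": [0.0217,0.0271,-0.01],"twist": [0,0,0.92],"jaw": -0.58},
  {"translation": [0.0217,0.0271,-0.01],"twist": [0,0,0.92],"jaw": -0.58},
  {"translation": [0.0217,0.0271,-0.01],"twist": [0,0,0.92],"jaw": -0.58},
  {"translation": [0.0217,0.0271,-0.01],"twist": [0,0,0.92],"jaw": -0.58},
  {"translation": [0,0,0],"twist": [0,0,0],"jaw": -0.58},
  {"translation": [0,0,0],"twist": [0,0,0],"jaw": -0.58},
  {"translation": [0,0,0],"twist": [0,0,0],"jaw": -0.58},
])

```text
clock: 1.85
tool_pos: [603.6, -153.2, 179.0]
orientation: [-1.994, -2.427, 0.002]
contact_force: [0.0, -0.8, -0.8]
width: 18.7
gripper_force: 0.0
```

```bash
cat >> h.py <<'E'
def wproj(d,X):
    c=d["R"]@np.asarray(X,float)+d["t"];th=np.arctan2(np.hypot(*c[:2]),c[2]);k=th/np.hypot(*c[:2])
    return d["cx"]+d["fx"]*c[0]*k,d["cy"]+d["fy"]*c[1]*k
def state():
    from workcell import sensors
    from scipy.spatial.transform import Rotation as Ro
    s=sensors.get_state();z=np.load("tray.npz");M=Ro.from_rotvec(s["orientation"]).as_matrix()
    print("clk",s["clock"],"tcp",s["tool_pos"].round(1),"tray",(z["R"].T@(s["tool_pos"][:2]-z["o"])).round(1),"ang",np.degrees(np.arctan2(M[1,1],M[0,1])).round(1),"z",M[:,2].round(3),"w",s["width"],"F",s["contact_force"].round(1))
E
python3 - <<'E'
from h import *
from workcell import viewer
state()
d=viewer.snapshot("wrist");pickle.dump(d,open("w1.pkl","wb"))
im=cv2.convertScaleAbs(d["image"],alpha=1.3)
z=np.load("tray.npz");R,o=z["R"],z["o"]
for p,h in[((16,93),76),((-16,93),76),((34,77),76),((-34,77),76),((-5,-93.5),90),((59,-97),90),((-59,-86),90)]:
    u=wproj(d,[*(R@p+o),h]);cv2.drawMarker(im,tuple(int(round(x)) for x in u),(0,0,255),0,8)
cv2.imwrite("pics/w1.png",im)
E
```

```text
clk 1.85 tcp [ 603.6 -153.2  179. ] tray [  -5.5 -126.6] ang 11.2 z [-0.001 -0.    -1.   ] w 18.69346020832226 F [ 0.  -0.8 -0.8]
```

View pics/w1.png

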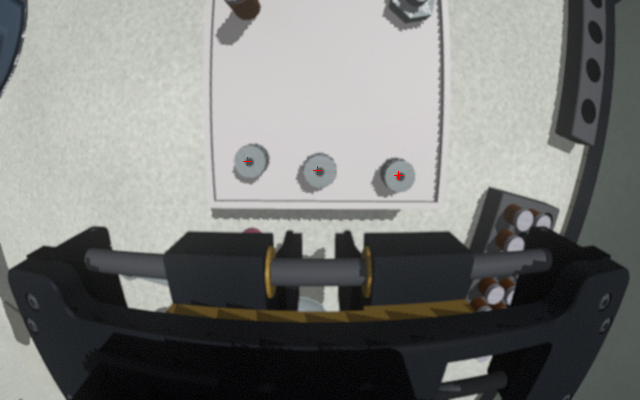

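The wrist view shows the three nut holes at (250,161), (320,170) and (401,175), within about 1.5 mm of my predictions. The fingers are behind the middle nut, so I'll lower and push.

Request:
arm_command([
  {"translation": [0,0,-0.02],"twist": [0,0,0],"jaw": -0.58},
  {"translation": [0,0,-0.02],"twist": [0,0,0],"jaw": -0.58},
  {"translation": [0,0,-0.02],"twist": [0,0,0],"jaw": -0.58},
  {"translation": [0,0,-0.015],"twist": [0,0,0],"jaw": -0.58},
  {"translation": [0,0,-0.006],"twist": [0,0,0],"jaw": -0.58},
  {"translation": [0,0,0],"twist": [0,0,0],"jaw": -0.58},
  {"translation": [-0.0013,0.008,0],"twist": [0,0,0],"jaw": -0.58},
  {"translation": [-0.0013,0.008,0],"twist": [0,0,0],"jaw": -0.58},
  {"translation": [-0.0013,0.008,0],"twist": [0,0,0],"jaw": -0.58},
  {"translation": [-0.0013,0.008,0],"twist": [0,0,0],"jaw": -0.58},
  {"translation": [-0.0013,0.008,0],"twist": [0,0,0],"jaw": -0.58},
  {"translation": [0,0,0],"twist": [0,0,0],"jaw": -0.58},
])

```text
clock: 2.9
tool_pos: [597.7, -109.5, 99.3]
orientation: [-1.989, -2.432, -0.002]
contact_force: [-0.5, 1.3, -0.5]
width: 18.2
gripper_force: 0.0
```

Run:
```python
from h import *
from workcell import viewer
state()
d=viewer.snapshot("wrist")
im=cv2.convertScaleAbs(d["image"],alpha=1.3)
z=np.load("tray.npz");R,o=z["R"],z["o"]
for p,h in[((16,93),76),((-16,93),76),((34,77),76),((-34,77),76),((16,97),76),((-16,97),76)]:
    u=wproj(d,[*(R@p+o),h]);cv2.drawMarker(im,tuple(int(round(x)) for x in u),(0,0,255),0,6)
cv2.imwrite("pics/w2.png",im)
```

```text
clk 2.9 tcp [ 597.7 -109.5   99.3] tray [ -2.9 -82.5] ang 11.4 z [ 0.001  0.001 -1.   ] w 18.15010450527598 F [-0.5  1.3 -0.5]
```

View pics/w2.png

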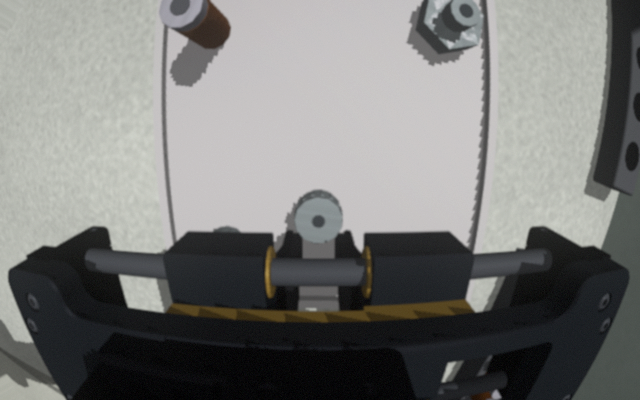

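The nut at (319,220) sits centred in the fork. I'll go on to just short of the gate.

Request:
arm_command([
  {"translation": [-0.0017,0.0096,0],"twist": [0,0,0],"jaw": -0.58},
  {"translation": [-0.0017,0.0096,0],"twist": [0,0,0],"jaw": -0.58},
  {"translation": [-0.0017,0.0096,0],"twist": [0,0,0],"jaw": -0.58},
  {"translation": [-0.0017,0.0096,0],"twist": [0,0,0],"jaw": -0.58},
  {"translation": [-0.0017,0.0096,0],"twist": [0,0,0],"jaw": -0.58},
  {"translation": [-0.0017,0.0096,0],"twist": [0,0,0],"jaw": -0.58},
  {"translation": [-0.0017,0.0096,0],"twist": [0,0,0],"jaw": -0.58},
  {"translation": [-0.0017,0.0096,0],"twist": [0,0,0],"jaw": -0.58},
  {"translation": [-0.0017,0.0096,0],"twist": [0,0,0],"jaw": -0.58},
  {"translation": [-0.0017,0.0096,0],"twist": [0,0,0],"jaw": -0.58},
  {"translation": [-0.0012,0.006,0],"twist": [0,0,0],"jaw": -0.58},
  {"translation": [0,0,0],"twist": [0,0,0],"jaw": -0.58},
])

```text
clock: 3.95
tool_pos: [579.0, -8.2, 98.6]
orientation: [-1.989, -2.43, -0.001]
contact_force: [-0.5, 0.2, 0.1]
width: 18.5
gripper_force: 0.0
```

Run:
```python
from h import *
from workcell import viewer
state()
d=viewer.snapshot("wrist")
im=cv2.convertScaleAbs(d["image"],alpha=1.3)
z=np.load("tray.npz");R,o=z["R"],z["o"]
for p,h in[((16,93),76),((-16,93),76),((34,77),76),((-34,77),76),((16,97),76),((-16,97),76)]:
    u=wproj(d,[*(R@p+o),h]);cv2.drawMarker(im,tuple(int(round(x)) for x in u),(0,0,255),0,6)
cv2.imwrite("pics/w3.png",im)
```

```text
clk 3.95 tcp [579.   -8.2  98.6] tray [-1.7 20.4] ang 11.4 z [-0.     0.001 -1.   ] w 18.51773242391481 F [-0.5  0.2  0.1]
```

View pics/w3.png

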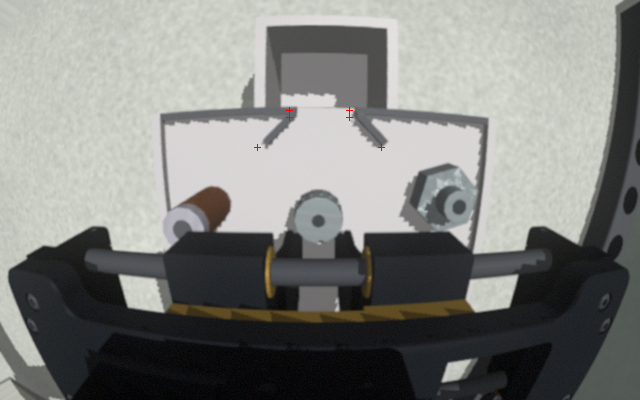

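The gate posts show at (296,110) and (353,110), about 2.7 mm to +x of my estimate. The slot and gate are clear and the nut is still centred. I'll correct the estimate and push through.

Request:
arm_command([
  {"translation": [-0.0003,0.0076,0],"twist": [0,0,0],"jaw": -0.58},
  {"translation": [-0.0003,0.0076,0],"twist": [0,0,0],"jaw": -0.58},
  {"translation": [-0.0003,0.0076,0],"twist": [0,0,0],"jaw": -0.58},
  {"translation": [-0.0004,0.0076,0],"twist": [0,0,0],"jaw": -0.58},
  {"translation": [-0.0015,0.0076,0],"twist": [0,0,0],"jaw": -0.58},
  {"translation": [-0.0015,0.0076,0],"twist": [0,0,0],"jaw": -0.58},
  {"translation": [-0.0015,0.0076,0],"twist": [0,0,0],"jaw": -0.58},
  {"translation": [-0.0015,0.0076,0],"twist": [0,0,0],"jaw": -0.58},
  {"translation": [-0.0015,0.0076,0],"twist": [0,0,0],"jaw": -0.58},
  {"translation": [-0.0015,0.0076,0],"twist": [0,0,0],"jaw": -0.58},
  {"translation": [0,0,0],"twist": [0,0,0],"jaw": -0.58},
  {"translation": [0,0,0],"twist": [0,0,0],"jaw": -0.58},
])

```text
clock: 5.0
tool_pos: [569.0, 66.1, 98.6]
orientation: [-1.992, -2.429, -0.0]
contact_force: [0.6, -0.0, 0.7]
width: 18.0
gripper_force: 0.0
```

Run:
```python
from h import *
from workcell import viewer
z=np.load("tray.npz");np.savez("tray",R=z["R"],o=z["o"]+z["R"]@[2.7,0])
state()
a=viewer.snapshot("wrist")["image"];b=viewer.snapshot("side")["image"]
b=cv2.resize(b[115:275,240:430],(475,400),interpolation=cv2.INTER_CUBIC)
cv2.imwrite("pics/w4.png",cv2.convertScaleAbs(np.hstack([a[:,150:470],b]),alpha=1.3))
```

```text
clk 5.0 tcp [569.   66.1  98.6] tray [ 0.  95.3] ang 11.3 z [ 0.  0. -1.] w 18.025285635327666 F [ 0.6 -0.   0.7]
```

View pics/w4.png

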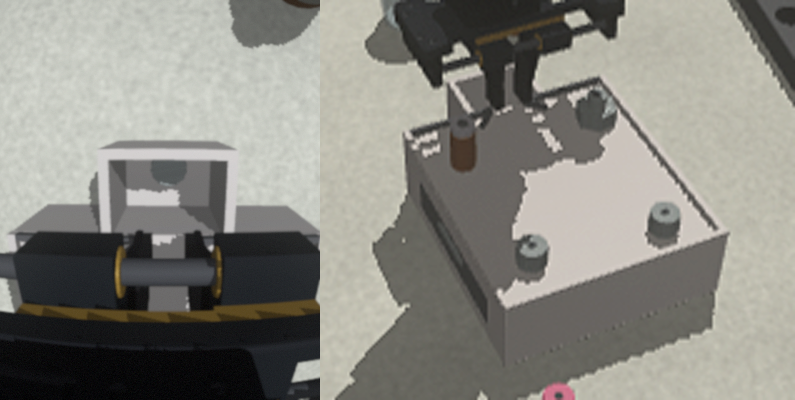

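The first nut is on the slot floor (wrist crop 168,170), and the vial, union and other two nuts haven't moved. Next is the +x nut.

Request:
arm_command([
  {"translation": [0,0,0.02],"twist": [0,0,0],"jaw": -0.58},
  {"translation": [0,0,0.02],"twist": [0,0,0],"jaw": -0.58},
  {"translation": [0,0,0.02],"twist": [0,0,0],"jaw": -0.58},
  {"translation": [0.0123,-0.0261,0],"twist": [0,0,0],"jaw": -0.58},
  {"translation": [0.0123,-0.0261,0],"twist": [0,0,0],"jaw": -0.58},
  {"translation": [0.0123,-0.0261,0],"twist": [0,0,0],"jaw": -0.58},
  {"translation": [0.0123,-0.0261,0],"twist": [0,0,0],"jaw": -0.58},
  {"translation": [0.0123,-0.0261,0],"twist": [0,0,0],"jaw": -0.58},
  {"translation": [0.0123,-0.0261,0],"twist": [0,0,0],"jaw": -0.58},
  {"translation": [0.0123,-0.0261,0],"twist": [0,0,0],"jaw": -0.58},
  {"translation": [0.0123,-0.0261,0],"twist": [0,0,0],"jaw": -0.58},
  {"translation": [0,0,0],"twist": [0,0,0],"jaw": -0.58},
])

```text
clock: 6.1
tool_pos: [668.7, -152.8, 157.7]
orientation: [2.004, 2.415, -0.005]
contact_force: [-0.2, -0.6, -0.6]
width: 18.5
gripper_force: 0.0
```

Request:
arm_command([
  {"translation": [0,0,0],"twist": [0,0,0],"jaw": -0.58},
  {"translation": [0,0,0],"twist": [0,0,0],"jaw": -0.58},
])

```text
clock: 6.27
tool_pos: [667.1, -143.2, 158.2]
orientation: [-1.993, -2.427, -0.0]
contact_force: [-0.5, 0.6, -0.0]
width: 18.3
gripper_force: 0.0
```

```bash
python3 -c "
from h import *
state()"
```

```text
clk 6.2667 tcp [ 667.1 -143.2  158.2] tray [  56.1 -129. ] ang 11.2 z [-0.001  0.001 -1.   ] w 18.309749573505 F [-0.5  0.6 -0. ]
```

On target (overshoot has settled). Lower, then sweep.

Request:
arm_command([
  {"translation": [0,0,-0.02],"twist": [0,0,0],"jaw": -0.58},
  {"translation": [0,0,-0.02],"twist": [0,0,0],"jaw": -0.58},
  {"translation": [0,0,-0.014],"twist": [0,0,0],"jaw": -0.58},
  {"translation": [0,0,-0.006],"twist": [0,0,0],"jaw": -0.58},
  {"translation": [0,0,0],"twist": [0,0,0],"jaw": -0.58},
  {"translation": [-0.0015,0.0078,0],"twist": [0,0,0],"jaw": -0.58},
  {"translation": [-0.0015,0.0078,0],"twist": [0,0,0],"jaw": -0.58},
  {"translation": [-0.0048,0.0072,0],"twist": [0,0,0],"jaw": -0.58},
  {"translation": [-0.0048,0.0072,0],"twist": [0,0,0],"jaw": -0.58},
  {"translation": [-0.0048,0.0072,0],"twist": [0,0,0],"jaw": -0.58},
  {"translation": [-0.0048,0.0072,0],"twist": [0,0,0],"jaw": -0.58},
  {"translation": [-0.0048,0.0072,0],"twist": [0,0,0],"jaw": -0.58},
])

```text
clock: 7.27
tool_pos: [640.3, -91.1, 99.1]
orientation: [1.992, 2.428, 0.001]
contact_force: [0.0, -0.7, 0.6]
width: 18.3
gripper_force: 0.5
```

Request:
arm_command([
  {"translation": [-0.0048,0.0072,0],"twist": [0,0,0],"jaw": -0.58},
  {"translation": [-0.0048,0.0072,0],"twist": [0,0,0],"jaw": -0.58},
  {"translation": [-0.0048,0.0072,0],"twist": [0,0,0],"jaw": -0.58},
  {"translation": [-0.0048,0.0072,0],"twist": [0,0,0],"jaw": -0.58},
  {"translation": [-0.0048,0.0072,0],"twist": [0,0,0],"jaw": -0.58},
  {"translation": [-0.0048,0.0072,0],"twist": [0,0,0],"jaw": -0.58},
  {"translation": [-0.0048,0.0072,0],"twist": [0,0,0],"jaw": -0.58},
  {"translation": [-0.0048,0.0072,0],"twist": [0,0,0],"jaw": -0.58},
  {"translation": [-0.0048,0.0072,0],"twist": [0,0,0],"jaw": -0.58},
  {"translation": [-0.0048,0.0072,0],"twist": [0,0,0],"jaw": -0.58},
  {"translation": [0,0,0],"twist": [0,0,0],"jaw": -0.58},
  {"translation": [0,0,0],"twist": [0,0,0],"jaw": -0.58},
])

```text
clock: 8.27
tool_pos: [591.9, -18.9, 98.4]
orientation: [-1.991, -2.429, 0.0]
contact_force: [-0.2, -0.3, -0.2]
width: 18.5
gripper_force: 0.0
```

Run:
```python
from h import *
from workcell import viewer
state()
cv2.imwrite("pics/w5.png",cv2.convertScaleAbs(viewer.snapshot("wrist")["image"][:,100:540],alpha=1.3))
```

```text
clk 8.2667 tcp [591.9 -18.9  98.4] tray [6.1 7.5] ang 11.3 z [-0.001  0.    -1.   ] w 18.469640177685612 F [-0.2 -0.3 -0.2]
```

View pics/w5.png

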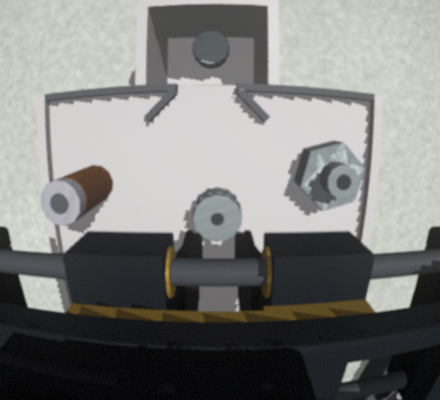

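The nut is seated in the fork at (217,218), the gate centre is at (206,92), and the first nut lies in the slot at (211,48). The measured x offset of 6 mm agrees, so I'll push through.

Request:
arm_command([
  {"translation": [-0.0028,0.0081,0],"twist": [0,0,0],"jaw": -0.58},
  {"translation": [-0.0028,0.0081,0],"twist": [0,0,0],"jaw": -0.58},
  {"translation": [-0.0028,0.0081,0],"twist": [0,0,0],"jaw": -0.58},
  {"translation": [-0.0028,0.0081,0],"twist": [0,0,0],"jaw": -0.58},
  {"translation": [-0.0028,0.0081,0],"twist": [0,0,0],"jaw": -0.58},
  {"translation": [-0.0015,0.0076,0],"twist": [0,0,0],"jaw": -0.58},
  {"translation": [-0.0015,0.0076,0],"twist": [0,0,0],"jaw": -0.58},
  {"translation": [-0.0015,0.0076,0],"twist": [0,0,0],"jaw": -0.58},
  {"translation": [-0.0015,0.0076,0],"twist": [0,0,0],"jaw": -0.58},
  {"translation": [-0.0015,0.0076,0],"twist": [0,0,0],"jaw": -0.58},
  {"translation": [-0.0015,0.0076,0],"twist": [0,0,0],"jaw": -0.58},
  {"translation": [0,0,0],"twist": [0,0,0],"jaw": -0.58},
])

```text
clock: 9.32
tool_pos: [569.1, 68.9, 98.7]
orientation: [-1.989, -2.43, -0.002]
contact_force: [-0.3, 1.3, 0.3]
width: 18.0
gripper_force: 0.0
```

Request:
arm_command([
  {"translation": [0,0,0],"twist": [0,0,0],"jaw": -0.58},
  {"translation": [0,0,0],"twist": [0,0,0],"jaw": -0.58},
])

```text
clock: 9.48
tool_pos: [569.6, 66.0, 98.5]
orientation: [1.994, 2.428, -0.0]
contact_force: [0.4, -1.5, 0.2]
width: 18.4
gripper_force: 0.0
```

Run:
```python
from h import *
from workcell import viewer
state()
a=viewer.snapshot("wrist")["image"];b=viewer.snapshot("side")["image"]
b=cv2.resize(b[115:275,240:430],(475,400),interpolation=cv2.INTER_CUBIC)
cv2.imwrite("pics/w6.png",cv2.convertScaleAbs(np.hstack([a[:,150:470],b]),alpha=1.5))
```

```text
clk 9.4833 tcp [569.6  66.   98.5] tray [ 0.6 95.1] ang 11.2 z [-0. -0. -1.] w 18.370589250872253 F [ 0.4 -1.5  0.2]
```

View pics/w6.png

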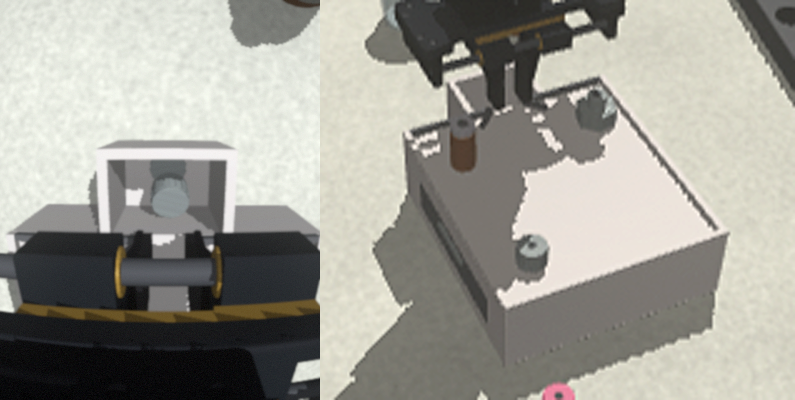

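The second nut is in the slot too (crop 170,195), and nothing else has moved. Last is the -x nut.

Request:
arm_command([
  {"translation": [0,0,0.02],"twist": [0,0,0],"jaw": -0.58},
  {"translation": [0,0,0.02],"twist": [0,0,0],"jaw": -0.58},
  {"translation": [0,0,0.02],"twist": [0,0,0],"jaw": -0.58},
  {"translation": [-0.0025,-0.0276,0],"twist": [0,0,0],"jaw": -0.58},
  {"translation": [-0.0025,-0.0276,0],"twist": [0,0,0],"jaw": -0.58},
  {"translation": [-0.0025,-0.0276,0],"twist": [0,0,0],"jaw": -0.58},
  {"translation": [-0.0025,-0.0276,0],"twist": [0,0,0],"jaw": -0.58},
  {"translation": [-0.0025,-0.0276,0],"twist": [0,0,0],"jaw": -0.58},
  {"translation": [-0.0025,-0.0276,0],"twist": [0,0,0],"jaw": -0.58},
  {"translation": [-0.0025,-0.0276,0],"twist": [0,0,0],"jaw": -0.58},
  {"translation": [-0.0025,-0.0276,0],"twist": [0,0,0],"jaw": -0.58},
  {"translation": [0,0,0],"twist": [0,0,0],"jaw": -0.58},
])

```text
clock: 10.58
tool_pos: [548.1, -162.7, 158.1]
orientation: [2.005, 2.417, -0.006]
contact_force: [-0.3, -1.1, -0.3]
width: 18.2
gripper_force: 0.0
```

Request:
arm_command([
  {"translation": [0,0,0],"twist": [0,0,0],"jaw": -0.58},
  {"translation": [0,0,0],"twist": [0,0,0],"jaw": -0.58},
  {"translation": [0,0,0],"twist": [0,0,0],"jaw": -0.58},
])

```text
clock: 10.83
tool_pos: [549.7, -153.0, 158.7]
orientation: [-1.991, -2.43, -0.001]
contact_force: [0.0, 0.0, 0.3]
width: 18.3
gripper_force: 0.0
```

```bash
python3 -c "
from h import *
state()"
```

```text
clk 10.8333 tcp [ 549.7 -153.   158.7] tray [ -61. -116.] ang 11.3 z [ 0.     0.001 -1.   ] w 18.29238376007138 F [0.  0.  0.3]
```

Request:
arm_command([
  {"translation": [0,0,-0.02],"twist": [0,0,0],"jaw": -0.58},
  {"translation": [0,0,-0.02],"twist": [0,0,0],"jaw": -0.58},
  {"translation": [0,0,-0.014],"twist": [0,0,0],"jaw": -0.58},
  {"translation": [0,0,-0.006],"twist": [0,0,0],"jaw": -0.58},
  {"translation": [0,0,0],"twist": [0,0,0],"jaw": -0.58},
  {"translation": [-0.0015,0.0078,0],"twist": [0,0,0],"jaw": -0.58},
  {"translation": [-0.0015,0.0078,0],"twist": [0,0,0],"jaw": -0.58},
  {"translation": [0.0021,0.008,0],"twist": [0,0,0],"jaw": -0.58},
  {"translation": [0.0021,0.008,0],"twist": [0,0,0],"jaw": -0.58},
  {"translation": [0.0021,0.008,0],"twist": [0,0,0],"jaw": -0.58},
  {"translation": [0.0021,0.008,0],"twist": [0,0,0],"jaw": -0.58},
  {"translation": [0.0021,0.008,0],"twist": [0,0,0],"jaw": -0.58},
])

```text
clock: 11.83
tool_pos: [557.5, -98.0, 98.9]
orientation: [1.992, 2.428, 0.0]
contact_force: [-0.4, -0.6, 0.1]
width: 18.5
gripper_force: 0.5
```

Request:
arm_command([
  {"translation": [0.0021,0.008,0],"twist": [0,0,0],"jaw": -0.58},
  {"translation": [0.0021,0.008,0],"twist": [0,0,0],"jaw": -0.58},
  {"translation": [0.0021,0.008,0],"twist": [0,0,0],"jaw": -0.58},
  {"translation": [0.0021,0.008,0],"twist": [0,0,0],"jaw": -0.58},
  {"translation": [0.0021,0.008,0],"twist": [0,0,0],"jaw": -0.58},
  {"translation": [0.0021,0.008,0],"twist": [0,0,0],"jaw": -0.58},
  {"translation": [0.0021,0.008,0],"twist": [0,0,0],"jaw": -0.58},
  {"translation": [0.0021,0.008,0],"twist": [0,0,0],"jaw": -0.58},
  {"translation": [0.0021,0.008,0],"twist": [0,0,0],"jaw": -0.58},
  {"translation": [0.0021,0.008,0],"twist": [0,0,0],"jaw": -0.58},
  {"translation": [0,0,0],"twist": [0,0,0],"jaw": -0.58},
  {"translation": [0,0,0],"twist": [0,0,0],"jaw": -0.58},
])

```text
clock: 12.83
tool_pos: [578.1, -17.9, 98.5]
orientation: [-1.991, -2.429, -0.001]
contact_force: [0.1, 0.5, 0.1]
width: 18.2
gripper_force: 0.0
```

Run:
```python
from h import *
from workcell import viewer
state()
w=cv2.imread("pics/w5.png");d=cv2.convertScaleAbs(viewer.snapshot("wrist")["image"][:,100:540],alpha=1.3)
cv2.imwrite("pics/w7.png",d)
# seated nut look: template from w5 (nut at 217,218)
t=w[190:232,194:242];r=cv2.matchTemplate(d[150:260],t,cv2.TM_CCOEFF_NORMED);_,m,_,p=cv2.minMaxLoc(r)
print(m,"nut at",p[0]+23,p[1]+150+28)
```

```text
clk 12.8333 tcp [578.1 -17.9  98.5] tray [-7.2 11.1] ang 11.3 z [ 0.     0.001 -1.   ] w 18.20823105231978 F [0.1 0.5 0.1]
0.9623034000396729 nut at 220 218
```

The nut is seated in the fork again (template match 0.96 at (220,218)). Through the gate.

Request:
arm_command([
  {"translation": [-0.0001,0.0079,0],"twist": [0,0,0],"jaw": -0.58},
  {"translation": [-0.0001,0.0079,0],"twist": [0,0,0],"jaw": -0.58},
  {"translation": [-0.0001,0.0079,0],"twist": [0,0,0],"jaw": -0.58},
  {"translation": [-0.0001,0.0079,0],"twist": [0,0,0],"jaw": -0.58},
  {"translation": [-0.0001,0.0079,0],"twist": [0,0,0],"jaw": -0.58},
  {"translation": [-0.0015,0.0076,0],"twist": [0,0,0],"jaw": -0.58},
  {"translation": [-0.0015,0.0076,0],"twist": [0,0,0],"jaw": -0.58},
  {"translation": [-0.0015,0.0076,0],"twist": [0,0,0],"jaw": -0.58},
  {"translation": [-0.0015,0.0076,0],"twist": [0,0,0],"jaw": -0.58},
  {"translation": [-0.0015,0.0076,0],"twist": [0,0,0],"jaw": -0.58},
  {"translation": [-0.0015,0.0076,0],"twist": [0,0,0],"jaw": -0.58},
  {"translation": [0,0,0],"twist": [0,0,0],"jaw": -0.58},
])

```text
clock: 13.88
tool_pos: [568.0, 68.8, 98.7]
orientation: [-1.989, -2.43, -0.002]
contact_force: [0.8, -0.2, 0.3]
width: 18.3
gripper_force: 0.0
```

Request:
arm_command([
  {"translation": [0,0,0],"twist": [0,0,0],"jaw": -0.58},
  {"translation": [0,0,0],"twist": [0,0,0],"jaw": -0.58},
  {"translation": [0,0,0.02],"twist": [0,0,0],"jaw": -0.58},
  {"translation": [0,0,0.025],"twist": [0,0,0],"jaw": -0.58},
  {"translation": [0,0,0.03],"twist": [0,0,0],"jaw": -0.58},
  {"translation": [0,0,0.03],"twist": [0,0,0],"jaw": -0.58},
  {"translation": [-0.005,-0.025,0.01],"twist": [0,0,0],"jaw": -0.58},
  {"translation": [-0.005,-0.03,0],"twist": [0,0,0],"jaw": -0.58},
  {"translation": [-0.005,-0.03,0],"twist": [0,0,0],"jaw": -0.58},
  {"translation": [-0.005,-0.02,0],"twist": [0,0,0],"jaw": -0.58},
  {"translation": [0,0,0],"twist": [0,0,0],"jaw": -0.58},
  {"translation": [0,0,0],"twist": [0,0,0],"jaw": -0.58},
])

```text
clock: 14.88
tool_pos: [548.3, -40.8, 213.5]
orientation: [1.998, 2.424, -0.001]
contact_force: [-0.8, 0.2, -0.2]
width: 18.2
gripper_force: 0.0
```

Run:
```python
from h import *
from workcell import viewer
state()
z=np.load("tray.npz");R,o=z["R"],z["o"]
d=viewer.snapshot("wrist");im=d["image"];cv2.imwrite("pics/w8.png",im)
# rectify the deck plane (z=76) over y -20..150 and print grey nuts seen in the slot / gate region
xs=np.arange(-100,101,1.);ys=np.arange(150,0,-1.)
mp=np.array([[wproj(d,[*(R@(x,y)+o),76]) for x in xs] for y in ys],np.float32)
k=cv2.remap(im,mp[...,0],mp[...,1],1);cv2.imwrite("pics/rect.png",k)
g=cv2.cvtColor(k,cv2.COLOR_BGR2HSV);b=k.astype(int)
m=((b[...,0]-b[...,2]>3)).astype(np.uint8)   # steel is bluish/greenish vs. warm tray
print("brightness by 5 mm cells, x -35..35")
for y in range(145,60,-6):print(y,[int(k[150-y,100+x].mean()) for x in range(-35,36,5)],[int(b[150-y,100+x,1]-b[150-y,100+x,2]) for x in range(-35,36,5)])
# union and vial, and bare deck at the side view before/after
s=viewer.snapshot("side");S1=S["image"];df=cv2.absdiff(S1,s["image"]).max(2)
for n,(u,v) in dict(n1=(378,203),n2=(350,211),n3=(324.8,216),union=(350,160),vial=(297,170)).items():
    u,v=int(u),int(v);print(n,df[v-7:v+8,u-7:u+8].mean().round(1),s["image"][v-4:v+5,u-4:u+5].mean((0,1)).round())
```

```text
clk 14.8833 tcp [548.3 -40.8 213.5] tray [-40.9  -5.6] ang 11.0 z [-0. -0. -1.] w 18.196742465329393 F [-0.8  0.2 -0.2]
brightness by 5 mm cells, x -35..35
145 [160, 122, 123, 124, 124, 123, 124, 125, 126, 123, 126, 125, 125, 126, 152] [-2, -1, -1, -1, -1, -2, -1, -1, -1, -1, -1, -2, -1, -2, -1]
139 [160, 60, 57, 57, 57, 57, 57, 57, 56, 57, 57, 57, 57, 58, 145] [-1, 0, 0, -2, 0, 0, -1, -1, 0, 1, -1, 0, 2, 0, -3]
133 [159, 59, 58, 56, 56, 57, 58, 56, 57, 57, 57, 58, 57, 57, 141] [-2, 0, -1, 0, 0, -1, 0, 0, -1, -1, -1, -1, 0, 0, -3]
127 [160, 87, 87, 88, 79, 70, 68, 69, 79, 84, 84, 64, 56, 57, 143] [-2, 0, -1, -1, -1, 3, 4, 3, 0, -2, -1, -1, 0, -1, -2]
121 [160, 90, 88, 89, 63, 69, 77, 88, 69, 88, 87, 66, 58, 57, 142] [-2, -1, 0, -2, 2, 2, 3, 4, 3, -1, -1, 0, -1, 0, -2]
115 [160, 90, 88, 88, 56, 67, 88, 102, 104, 89, 87, 66, 58, 58, 144] [-2, -2, -1, -1, 1, 3, 5, 5, 6, 3, -2, -1, -1, 1, -2]
109 [160, 89, 87, 89, 80, 75, 92, 99, 95, 86, 87, 65, 59, 58, 145] [-3, -1, -2, -1, 0, 3, 4, 5, 4, 3, -1, 0, -1, -1, -2]
103 [159, 101, 113, 89, 82, 78, 92, 100, 96, 87, 87, 66, 57, 58, 145] [-2, 0,
[... 416 characters left out ...]
3, -2, -2, -1, -1, -2]
79 [137, 86, 156, 156, 157, 157, 158, 157, 158, 157, 157, 156, 127, 67, 146] [-2, 0, -2, -2, -2, -3, -1, -2, -2, -3, -2, -2, -1, 0, -2]
73 [157, 157, 157, 157, 157, 158, 157, 157, 157, 157, 158, 156, 157, 157, 157] [-2, -2, -2, -2, -2, -2, -2, -3, -3, -2, -2, -2, -1, -3, -2]
67 [156, 156, 156, 157, 157, 158, 157, 158, 157, 157, 157, 156, 157, 157, 157] [-2, -3, -2, -3, -3, -2, -2, -2, -3, -3, -3, -2, -3, -2, -2]
61 [156, 157, 157, 156, 156, 157, 157, 157, 157, 156, 157, 157, 157, 157, 157] [-2, -2, -3, -3, -2, -2, -2, -2, -2, -2, -1, -3, -3, -2, -2]
n1 64.9 [145. 151. 157.]
n2 63.9 [145. 151. 156.]
n3 36.2 [ 96. 100. 103.]
union 5.5 [68. 71. 70.]
vial 6.7 [61. 66. 75.]
```

The deck and gate are clear, and steel shows only inside the slot. The vial and union are unchanged and the arm is clear of everything, so I'm handing in.

```bash
python3 -c "
from workcell import ctrl
print(ctrl.finish_job())"
```

```text
the job is handed in; nothing more can be done
None
```

All three nuts were swept one at a time through the gate into the slot, the vial and union did not move, the arm went near nothing else, and the job was handed in at about 15 s.

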